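Make up a grafting kit and a potting kit at the nursery bench

TASK

Make up two kits from the stock in the middle of the nursery bench. Grafting kit, in the rectangular green tray: stand the black square pot flat in the larger bay with the slim amber bottle upright inside it, and stand the short metal tin flat in the smaller bay. Potting kit, in the round green tray: stand the larger of the two clay pots flat with the wooden tamper upright inside it, foot down; leave the small clay pot and the square glass jar standing where they are.

Things in the scene. Friction and masses are not known exactly. Their poses are not given: they have to be found in the camera images.
- bay_tray: Fixed shallow green tray, 164 mm along its x, 98 mm along its y, walls 10 mm high and 4 mm thick, floor top 3 mm above the bench. Origin: centre of its underside, on the bench; z up. A divider parallel to its y axis makes two bays: the larger, 90 x 90 mm inside, has its centre at x = +33 mm, y = 0; the smaller, 62 mm (x) by 90 mm (y) inside, has its centre at x = -47 mm, y = 0. It stands to the left or the right of the stock, turned any way.
- round_tray: Fixed shallow round green tray, outer diameter 100 mm, 91 mm across inside at the floor, rim 10 mm high, floor top 3 mm above the bench. Origin: centre of its underside, on the bench; z up. It stands on the other side of the stock from the rectangular tray.
- square_pot_mid (a point): Loose black plastic square pot, open at the top, straight walls 3 mm thick, 60 x 60 mm outside and 48 mm high, 54 x 54 mm inside, floor 3 mm thick. Point: its centre, 24 mm above its underside. x and y axes square to its walls, z up.
- clay_pot_mid (a point): Loose terracotta round pot (the larger of two), open at the top, 48 mm high, 66 mm outer diameter at the rim and 58 mm at the foot, wall 3 mm, floor 4 mm thick, 52 mm across inside at the floor. Point: its centre, 24 mm above its underside; z up.
- bottle_mid (a point): Loose slim amber glass bottle with a white cap, standing, 105 mm high: straight body 32 mm in diameter up to 86 mm, a short shoulder, cap 25 mm in diameter from 92 mm to the top. Point: its centre, 52.5 mm above its underside; z up towards the cap.
- tamper_mid (a point): Loose turned wooden tamper, standing on its foot, 105 mm high: round foot 34 mm in diameter and 12 mm high, straight stem 20 mm in diameter from 18 to 88 mm, knob 25 mm in diameter at the top. Point: its centre, 52.5 mm above its underside; z up towards the knob.
- tin_mid (a point): Loose short round metal tin, closed, 44 mm in diameter, 42 mm high, standing. Point: its centre, 21 mm above its underside; z up.
- small_pot_mid (a point): Not wanted, to be left alone: loose small terracotta pot, 44 mm outer diameter at the rim, 36 mm high. Point: its centre, 18 mm above its underside.
- glass_jar_mid (a point): Not wanted, to be left alone: loose squat square jar of clear glass, 44 x 44 mm, with a round black cap 34 mm in diameter, 64 mm high in all. Point: its centre, 32 mm above its underside.
Not all that is in view belongs to the job. What is shaped like the round_tray but blue is not meant. What is shaped like the part that bears bottle_mid but purple is not meant.

How it is judged (in metres and radians):
At the end, for the whole second after the job is handed in: Pot flat in larger bay (20 mm), bottle in it (18), tin flat in smaller bay (14 along tray x, 26 along y), larger clay pot flat in round tray (22), tamper in it (14); heights within 5 mm, upright within 0.12 rad, at rest, released; small pot and jar within 30 mm of their starts (x of square_pot_mid in the frame of bay_tray between 0.013 and 0.053 m and y of square_pot_mid in the frame of bay_tray between -0.02 and 0.02 m and z of square_pot_mid in the frame of bay_tray between 0.023 and 0.031 m and x of tin_mid in the frame of bay_tray between -0.061 and -0.033 m and y of tin_mid in the frame of bay_tray between -0.026 and 0.026 m and z of tin_mid in the frame of bay_tray between 0.02 and 0.028 m and horizontal distance between bottle_mid and square_pot_mid below 0.018 m and z of bottle_mid in the frame of bay_tray between 0.0535 and 0.0635 m and horizontal distance between clay_pot_mid and round_tray below 0.022 m and z of clay_pot_mid in the frame of round_tray between 0.023 and 0.031 m and horizontal distance between tamper_mid and clay_pot_mid below 0.014 m and z of tamper_mid in the frame of round_tray between 0.0545 and 0.0645 m and angle between each of square_pot_mid, tin_mid, bottle_mid, clay_pot_mid, tamper_mid's own z axis and vertical below 0.12 rad and linear speed of each of square_pot, tin, bottle, clay_pot, tamper below 0.02 m/s and distance of each of small_pot_mid, glass_jar_mid from where it was at the start of the episode below 0.03 m); the robot touches nothing.
It fails at once if the small clay pot is knocked over or shifted by more than 30 mm (distance of small_pot_mid from where it was at the start of the episode above 0.03 m or angle between small_pot_mid's own z axis and vertical above 0.5 rad).
It fails at once if the glass jar is knocked over or shifted by more than 30 mm (distance of glass_jar_mid from where it was at the start of the episode above 0.03 m or angle between glass_jar_mid's own z axis and vertical above 0.5 rad).
It also fails if it takes over 125 s, if anything falls off the work surface, if the arm or the gripper's body presses on something with over 40 N, if the wrist force passes 120 N, or if a joint passes its speed limit or range.

ROBOT

A 7-joint arm with a two-finger parallel gripper is mounted at the origin on the work surface. World frame = base frame: x ahead of the robot, y to its left, z up, the work surface at z = 0. Lengths are in mm, angles in rad, forces in N, time in s.
With the tool pointing down it reaches from about 400 to 875 mm from the base axis. Payload 4.4 kg.
Tool frame: the origin (TCP) lies at the very end of the fingers, on their centre line; the grasp point (between the pads) lies 19 mm behind it (ctrl.grip_point_offset is the distance from the TCP to the grasp point, in mm); z points along the fingers, y is the line along which they close (so a half turn about z gives the same grasp; the last joint's range is limited). The gripper opens to 85 mm and grips with 20 to 120 N. Pads are 22 mm wide; open, the fingers measure 114 mm over their backs; the gripper's body (76 mm by 85 mm) begins 54 mm behind the grasp point. The pads swing forward as they close: fully open they stand 13 mm farther back than shut.
Start: joints at [1.203, 0.628, 0.038, 1.517, -0.027, 0.996, -0.02], TCP at [193.233, -620.628, 231.313] pointing down, gripper open.
Joint ranges: [-3.06, 3.06], [-0.37, 2.12], [-1.25, 1.32], [0.18, 2.47], [-1.1, 4.24], [0.23, 1.98], [-2.94, 2.94]. Speed limits (rad/s): [2.57, 2.57, 3.14, 3.14, 3.14, 3.14, 3.14].

INTERFACE

Orientations are given as [roll, pitch, yaw] about the fixed x, y, z axes, in that order (R = Rz(yaw) Ry(pitch) Rx(roll)).
In Python, from cell import ctrl gives the robot as it stands.
- The arm moves only by the tool jog_arm, never from a script. Its argument "increments" is one flat list of numbers, 7 for each row, row after row: the finger opening in cm, from 0 to 8.54, then the shift along the tool's x, y, z in cm, then the turn, a rotation vector about the tool's x, y, z in degrees. In form: [fingers, x, y, z, rx, ry, rz, fingers, x, y, z, rx, ry, rz, ...]. A call has 1 to 20 rows; each row is the pose to reach, as a shift and turn from the pose commanded when the call began, along the tool's axes at that moment; what a row does not reach only later rows make up. A row lasts 1/10 s, in which the tool goes at most 50 mm and 8.59 degrees, less where a joint would pass 70% of its speed; a pose out of reach is approached as far as the arm can. A call with a gripper value outside its range is refused whole. The fingers move at their own pace and stop on an object; the grip force is fixed at half the most. Time passes only in rows, so rows that repeat a pose let the fingers close. It gives the time, the measured TCP pose, the force, the opening and the grip force at its end, in the units of the state.
- ctrl.read_state(): the state, without advancing time (a new reading comes with each control period).
- ctrl.get_image(name): name is "scene" or "top" or "wrist"; returns the picture (420x560x3 uint8, red, green, blue); there is no depth.
- ctrl.camera_params(name): a dict with "fx", "fy", "cx", "cy" (pixels), "extrinsics" (4x4, takes a point from world to camera coordinates). Camera axes: x right, y down, z forward; pixel columns grow to the right and rows downward; lengths in mm; the calibration is good to about 2 mm. A picture is of the moment at which its call begins: read the wrist's pose just before it. camera_params takes no time and is no camera call; for the wrist camera it gives the pose at the moment of the call.
- ctrl.finish_job(): hands the job in; it is judged then, once.
The state is a dict: "clock": time; "qpos": joint angles; "qd": joint speeds; "tau": joint torques, N m; "eef_pos": TCP position; "tool_rot": TCP orientation; "force": force on the tool from outside, world axes, zero at the start; "torque": the same for the moment, N m; "width": finger opening in mm; "gripper_force": force on a finger pad.
Only numpy, scipy, OpenCV 4.12 (cv2) and the standard library are available. Lean on these libraries where they do the work, as an engineer would, in place of code of your own. Each camera call takes 0.05 s, during which the arm holds its last target. There are 200 camera calls.

## Working session

There is one attempt and no reset: what is moved stays moved. The work goes in short steps, Python scripts to look and compute and a tool call to move; the robot and the scene stay as the last step left them, time stands still between calls to the robot, and variables do not carry over. Pictures are saved under pics/ and viewed, at most 14 in all, crops included, and the job is handed in when it is done.

Besides the shell and the picture viewer there is one more tool, called after "Emit:" by a JSON object that holds its "fn" and its "kwargs". jog_arm: Moves the arm, as the interface text tells. Its arguments: {"type":"object","properties":{"increments":{"type":"array","items":{"type":"number"}}},"required":["increments"]}

```bash
ls; mkdir -p pics; python3 - <<'E'
from cell import ctrl
import cv2,numpy as np
s=ctrl.read_state();print({k:np.round(v,3).tolist() for k,v in s.items()}, ctrl.grip_point_offset)
for n in("top","scene"):
    cv2.imwrite(f"pics/{n}0.png",ctrl.get_image(n)[:,:,::-1]);p=ctrl.camera_params(n)
    print(n,p["fx"],p["fy"],p["cx"],p["cy"],np.round(p["extrinsics"],3).tolist())
E
```

```text
pics
{'clock': 0.0, 'qpos': [1.203, 0.629, 0.038, 1.518, -0.027, 0.996, -0.02], 'qd': [0.001, -0.0, -0.001, 0.003, 0.0, -0.002, -0.0], 'tau': [0.001, -56.339, 1.226, -19.344, 0.011, 0.011, 0.0], 'eef_pos': [193.069, -620.004, 230.405], 'tool_rot': [-3.14, 0.0, 0.302], 'force': [0.106, 0.432, -0.228], 'torque': [-0.038, 0.015, 0.039], 'gripper_force': 0.0, 'width': 84.98} 18.700000000000003
top 457.30406809861654 457.30406809861654 278.5864415522013 201.75925313269346 [[0.002, -0.999, -0.032, 12.342], [-0.99, 0.002, -0.142, 522.351], [0.142, 0.032, -0.989, 891.806], [0.0, 0.0, 0.0, 1.0]]
scene 538.1236453458188 538.1236453458188 277.9353839905044 213.20924501459646 [[0.832, 0.554, 0.014, -436.546], [0.468, -0.688, -0.554, -193.715], [-0.298, 0.468, -0.832, 1244.726], [0.0, 0.0, 0.0, 1.0]]
```

View pics/top0.png

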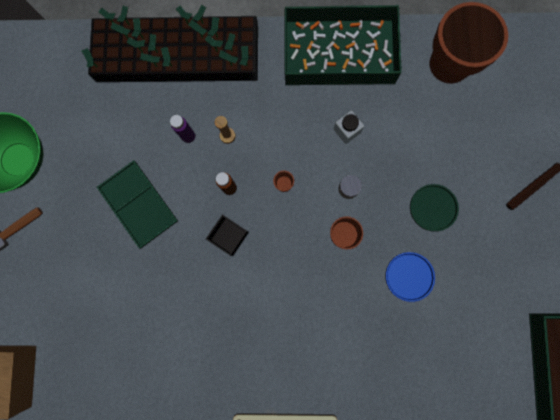

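View pics/scene0.png

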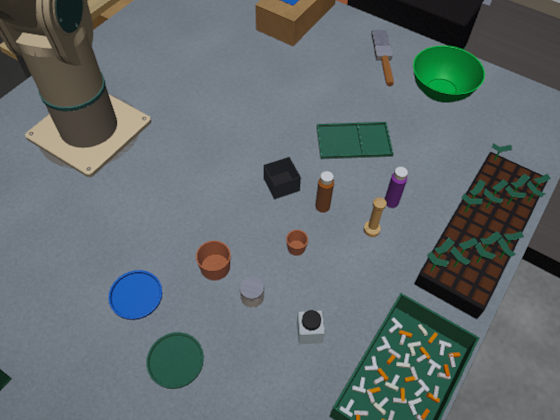

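Top view: rectangular tray at left around (138,204) with its small bay towards the upper end (divider ~(135,200)). The square pot is at (228,235), the amber bottle cap at (223,180), the tamper at (223,125), the purple decoy at (180,123), and the small pot at (284,181). The tin is at (349,187), the jar at (350,124), the clay pot at (346,232), the round green tray at (433,207) and the blue decoy at (410,276).

```bash
cat > h.py <<'E'
from cell import ctrl
import cv2,numpy as np
def cam(n):
    p=ctrl.camera_params(n);K=np.array([[p["fx"],0,p["cx"]],[0,p["fy"],p["cy"]],[0,0,1]]);return K,np.array(p["extrinsics"])
def cast(c,uv,z):
    K,E=c;uv=np.atleast_2d(uv).astype(float)
    d=np.c_[uv,np.ones(len(uv))]@np.linalg.inv(K).T@E[:3,:3];o=-E[:3,:3].T@E[:3,3]
    return (o+d*((z-o[2])/d[:,2])[:,None])[:,:2]
def proj(c,P):
    K,E=c;q=(np.atleast_2d(P)@E[:3,:3].T+E[:3,3])@K.T;return q[:,:2]/q[:,2:]
def blobs(mask,amin=40):
    cs,_=cv2.findContours(mask.astype(np.uint8),cv2.RETR_EXTERNAL,cv2.CHAIN_APPROX_NONE)
    return [c for c in cs if cv2.contourArea(c)>amin]
E
python3 - <<'E'
from h import *
im=cv2.imread("pics/top0.png");c=cam("top");hsv=cv2.cvtColor(im,cv2.COLOR_BGR2HSV).astype(int)
H,S,V=hsv[...,0],hsv[...,1],hsv[...,2]
for n,(u,v) in dict(bg=(300,300),tray=(140,205),rt=(433,207),pot=(228,235),cap=(222,178),tin=(349,185),clayrim=(333,225),clay=(346,233),knob=(222,122),jar=(350,122),foot=(228,138),bot=(230,188)).items(): print(n,hsv[v,u])
ms=dict(green=((H>60)&(H<95)&(S>90)&(V<110),10),red=((H<12)&(S>110)&(V>30),48),wood=((H>10)&(H<25)&(S>90)&(V>80),105),white=((V>140)&(S<60),105),black=((V<45),48),tin=((S<40)&(V>90),42))
for n,(m,z) in ms.items():
    for b in blobs(m,40):
        x,y,w,h=cv2.boundingRect(b)
        if x<60 or x+w>500 or y<85 or y+h>330: continue
        r=cv2.minAreaRect(b)
        W=cast(c,b[:,0],z);rw=cv2.minAreaRect(W.astype(np.float32))
        print(n,(x,y,w,h),"area",cv2.contourArea(b),"world rect",np.round(rw[0],1),np.round(rw[1],1),round(rw[2],1))
E
```

```text
bg [107  39  91]
tray [ 80 125  55]
rt [ 80 137  52]
pot [ 0 16 32]
cap [106  22 176]
tin [114  34 105]
clayrim [  7 152  77]
clay [  8 160 105]
knob [ 16 103 134]
jar [ 0  8 34]
foot [ 17 119 116]
bot [  6 149  24]
green (411, 185, 47, 46) area 1655.5 world rect [ 513.9 -308.3] [94.2 94.6] 87.8
green (97, 161, 80, 87) area 3342.0 world rect [523.5 313.7] [163.   96.8] 36.9
red (331, 217, 32, 32) area 761.0 world rect [ 459.1 -122.8] [61.2 61.6] 89.2
red (274, 171, 20, 21) area 286.0 world rect [564.3   3. ] [39.1 38.9] 44.6
wood (220, 129, 15, 14) area 72.0 world rect [640.7 109.3] [23.8 27. ] 24.4
wood (215, 116, 12, 13) area 93.0 world rect [669.5 123.8] [21.7 21.7] 27.1
white (216, 173, 12, 12) area 93.5 world rect [558.2 118.5] [22.1 20.2] 45.2
white (170, 115, 12, 12) area 91.5 world rect [672.6 210.7] [21.6 22.1] 46.7
black (341, 219, 20, 26) area 68.0 world rect [ 466.1 -136.2] [53.6 25.8] 27.5
black (207, 215, 41, 41) area 864.0 world rect [453.9 115. ] [63.9 57.5] 56.9
black (422, 185, 36, 42) area 93.5 world rect [ 520.5 -316.3] [89.  44.9] 29.8
black (221, 181, 16, 14) area 91.0 world rect [547.5 110.5] [21.3 29.6] 36.6
black (99, 163, 34, 27) area 43.5 world rect [576.3 347.3] [ 6.2 84.9] 39.1
black (221, 127, 9, 10) area 44.5 world rect [666.1 121.6] [19.2 12.9] 26.8
black (176, 124, 19, 19) area 163.0 world rect [662.  202.8] [34.7 28.5] 37.1
black (343, 115, 15, 16) area 171.0 world rect [ 684.7 -134.3] [28.6 32. ] 89.0
tin (85, 213, 41, 51) area 266.5 world rect [445.9 356.6] [96.3 74. ] 19.6
tin (88, 191, 24, 28) area 56.5 world rect [515.8 380.1] [58.3 27.2] 36.1
tin (165, 101, 21, 27) area 203.5 world rect [706.6 225.8] [31.9 65.5] 71.6
tin (167, 85, 34, 31) area 124.5 world rect [747.9 204.3] [74.9 54.5] 40.1
```

```bash
cat >> h.py <<'E'
from scipy.spatial.transform import Rotation as Ro
def go(*tg):
    """targets (x,y,z,yawdeg): print tool-frame shift cm and turn deg from measured pose"""
    s=ctrl.read_state();R=Ro.from_euler("xyz",s["tool_rot"]);p=np.array(s["eef_pos"])
    print("at",np.round(p,1),np.round(np.degrees(s["tool_rot"]),1),"w",round(s["width"],1),"f",round(s["gripper_force"],1),"t",round(s["clock"],1))
    for t in tg:
        Rt=Ro.from_euler("xyz",[np.pi,0,np.radians(t[3])])
        print(t,np.round(R.inv().apply(np.array(t[:3])-p)/10,2),np.round(np.degrees((R.inv()*Rt).as_rotvec()),1))
E
python3 - <<'E'
from h import *
go((560,0,380,57))
c=cam("top")
for n,uv,z in [("tinTop",(349,186),42),("tamperknob",(221.,122),105),("tamperfoot",(227,136),8),("bottlecap",(222,179),105),("bottlefoot",(231,192),10),("small",(284,181),36),("jarcap",(350.5,123),64)]: print(n,np.round(cast(c,uv,z),1))
E
```

```text
at [ 193.1 -620.1  230.5] [-179.9   -0.    17.3] w 85.6 f 0.0 t 0.1
(560, 0, 380, 57) [ 53.47 -48.33 -14.87] [ -0.1  -0.  -39.7]
tinTop [[ 553.6 -130.3]]
tamperknob [[669.3 122.2]]
tamperfoot [[669.7 124.5]]
bottlecap [[556.7 118. ]]
bottlefoot [[547.4 113.5]]
small [[565.5   1.3]]
jarcap [[ 678.4 -133.2]]
```

Emit:
{"fn": "jog_arm", "kwargs": {"increments": [8.5, 4, -3.5, -6, 0, 0, -4, 8.5, 53.5, -48.3, -14.9, 0, 0, -40, 8.5, 53.5, -48.3, -14.9, 0, 0, -40, 8.5, 53.5, -48.3, -14.9, 0, 0, -40, 8.5, 53.5, -48.3, -14.9, 0, 0, -40, 8.5, 53.5, -48.3, -14.9, 0, 0, -40, 8.5, 53.5, -48.3, -14.9, 0, 0, -40, 8.5, 53.5, -48.3, -14.9, 0, 0, -40, 8.5, 53.5, -48.3, -14.9, 0, 0, -40, 8.5, 53.5, -48.3, -14.9, 0, 0, -40, 8.5, 53.5, -48.3, -14.9, 0, 0, -40, 8.5, 53.5, -48.3, -14.9, 0, 0, -40, 8.5, 53.5, -48.3, -14.9, 0, 0, -40, 8.5, 53.5, -48.3, -14.9, 0, 0, -40, 8.5, 53.5, -48.3, -14.9, 0, 0, -40, 8.5, 53.5, -48.3, -14.9, 0, 0, -40, 8.5, 53.5, -48.3, -14.9, 0, 0, -40, 8.5, 53.5, -48.3, -14.9, 0, 0, -40, 8.5, 53.5, -48.3, -14.9, 0, 0, -40, 8.5, 53.5, -48.3, -14.9, 0, 0, -40]}}

```text
clock: 2.1
eef_pos: [560.1, -1.9, 380.3]
tool_rot: [3.142, 0.001, 0.998]
force: [-0.1, 0.3, 0.2]
width: 84.8
gripper_force: 0.0
```

```bash
python3 - <<'E'
from h import *
go((454,115,200,57))
c=cam("wrist");np.savez("w0.npz",K=c[0],E=c[1]);im=ctrl.get_image("wrist");cv2.imwrite("pics/w0.png",im[:,:,::-1])
print(np.round(c[0],1).tolist(),np.round(-c[1][:3,:3].T@c[1][:3,3],1),np.round(c[1][:3,:3],2).tolist())
for n,P in dict(sq=(454,115,48),bot=(556,117,105),tam=(669,123,105),clay=(459,-123,48),tin=(553,-130,42),small=(565,1,36),jar=(680,-133,64),rt=(514,-308,10),bt=(523,313,10)).items(): print(n,np.round(proj(c,P),0))
E
```

```text
at [560.1  -1.9 380.3] [180.    0.   57.2] w 84.8 f 0.0 t 2.1
(454, 115, 200, 57) [  4.08 -15.25  18.03] [0.  0.  0.2]
[[358.9, 0.0, 281.4], [0.0, 358.9, 210.1], [0.0, 0.0, 1.0]] [604.4  66.  523.6] [[0.84, -0.54, 0.0], [-0.51, -0.8, 0.32], [-0.17, -0.27, -0.95]]
sq [[163. 121.]]
bot [[218.  72.]]
tam [[304.   3.]]
clay [[268. 259.]]
tin [[325. 229.]]
small [[283. 147.]]
jar [[410. 189.]]
rt [[357. 316.]]
bt [[114. -55.]]
```

View pics/w0.png

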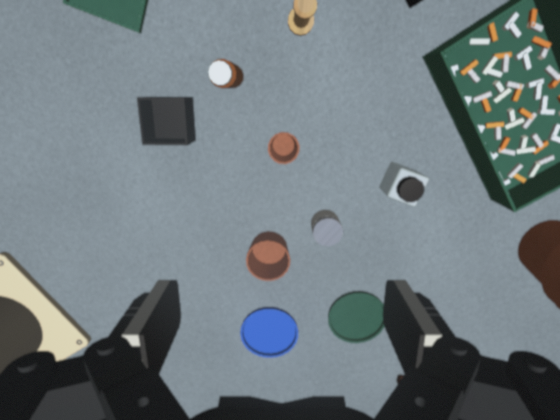

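Wrist view confirms the map: predicted pixels match the square pot rim (corners ~(138,97)-(195,144)), bottle cap (220,73), tin (327,229), clay pot (268,257) and small pot (284,147). The pot's walls line up with the image axes, so the tool's yaw of 57° fits.

```bash
python3 - <<'E'
from h import *
im=cv2.imread("pics/w0.png");f=np.load("w0.npz");c=(f["K"],f["E"])
hsv=cv2.cvtColor(im,cv2.COLOR_BGR2HSV).astype(int);H,S,V=hsv[...,0],hsv[...,1],hsv[...,2]
for n,m,z in [("sq",(V<62),48),("clay",(H<14)&(S>70),48),("cap",(V>170)&(S<40),105),("tin",(H>112)&(H<135)&(V>60),42),("green",(H>60)&(H<95)&(S>70)&(V<120),8)]:
    for b in blobs(m,120):
        x,y,w,h=cv2.boundingRect(b)
        if y>360 or w>120 or x>450: continue
        W=cast(c,b[:,0],z);rw=cv2.minAreaRect(W.astype(np.float32));print(n,(x,y,w,h),np.round(rw[0],1),np.round(rw[1],1),round(rw[2],1))
print(cast(c,[(138,97),(192,97),(195,144),(141,145)],48).round(0).tolist(),cast(c,[(327,231)],42))
go((454,115,160,57),(454,115,12,57))
E
```

```text
sq (139, 99, 46, 44) [453.1 115.8] [54.  53.4] 57.2
sq (184, 98, 10, 45) [483.1  97.2] [55.3  9.6] 56.8
sq (424, 0, 96, 209) [788.4 -99.1] [261.4 112. ] 66.8
clay (247, 234, 43, 46) [ 458.8 -122.3] [67.9 65.8] 85.4
clay (268, 133, 31, 30) [566.   2.] [38.2 39.7] 57.2
clay (219, 59, 23, 29) [560.6 112.9] [32.5 26.2] 47.4
cap (389, 169, 40, 34) [ 671.4 -111.9] [38.3 37. ] 36.1
cap (208, 60, 23, 25) [556.3 116.5] [24.5 24. ] 54.6
green (329, 293, 55, 49) [ 511.5 -310.8] [96.2 91.4] 62.4
green (64, 0, 83, 31) [464.8 261.1] [ 34.2 104.1] 57.2
[[447.0, 155.0], [504.0, 118.0], [471.0, 69.0], [411.0, 106.0]] [[ 554.07015793 -134.30855552]]
at [560.2  -1.6 380.4] [180.    0.   57.2] w 85.0 f 0.0 t 2.1
(454, 115, 160, 57) [  4.06 -15.25  22.03] [0.  0.  0.2]
(454, 115, 12, 57) [  4.06 -15.25  36.83] [0.  0.  0.2]
```

Emit:
{"fn": "jog_arm", "kwargs": {"increments": [8.5, 2, -7.6, 9, 0, 0, 0, 8.5, 4.1, -15.2, 18, 0, 0, 0, 8.5, 4.1, -15.2, 22, 0, 0, 0, 8.5, 4.1, -15.2, 22, 0, 0, 0, 8.5, 4.1, -15.2, 22, 0, 0, 0, 8.5, 4.1, -15.2, 26, 0, 0, 0, 8.5, 4.1, -15.2, 30, 0, 0, 0, 8.5, 4.1, -15.2, 33, 0, 0, 0, 8.5, 4.1, -15.2, 35, 0, 0, 0, 8.5, 4.1, -15.2, 36.5, 0, 0, 0, 8.5, 4.1, -15.2, 36.5, 0, 0, 0, 5, 4.1, -15.2, 36.5, 0, 0, 0, 5, 4.1, -15.2, 36.5, 0, 0, 0, 5, 4.1, -15.2, 36.5, 0, 0, 0, 5, 4.1, -15.2, 36.5, 0, 0, 0, 5, 4.1, -15.2, 36.5, 0, 0, 0, 5, 4.1, -15.2, 36.5, 0, 0, 0]}}

```text
clock: 3.85
eef_pos: [455.5, 116.2, 16.5]
tool_rot: [3.14, -0.001, 0.999]
force: [-1.2, 0.7, 7.2]
width: 58.9
gripper_force: 65.1
```

```bash
python3 - <<'E'
from h import *
go((454,115,90,57),(497,294,90,37),(497,294,18.5,37))
E
```

```text
at [455.5 116.2  16.5] [ 1.799e+02 -1.000e-01  5.730e+01] w 58.9 f 65.1 t 3.9
(454, 115, 90, 57) [-0.18 -0.05 -7.35] [ 0.1 -0.1  0.3]
(497, 294, 90, 37) [17.21 -6.12 -7.34] [ 0.1 -0.1 20.3]
(497, 294, 18.5, 37) [17.2  -6.13 -0.19] [ 0.1 -0.1 20.3]
```

Emit:
{"fn": "jog_arm", "kwargs": {"increments": [5, 0, 0, -2, 0, 0, 0, 5, 0, 0, -5, 0, 0, 0, 5, 2, -0.7, -7.3, 0, 0, 3, 5, 5, -1.8, -7.3, 0, 0, 6, 5, 8.5, -3, -7.3, 0, 0, 10, 5, 12, -4.3, -7.3, 0, 0, 14, 5, 15, -5.3, -7.3, 0, 0, 18, 5, 17.2, -6.1, -7.3, 0, 0, 20, 5, 17.2, -6.1, -7.3, 0, 0, 20, 5, 17.2, -6.1, -7.3, 0, 0, 20]}}

```text
clock: 4.85
eef_pos: [496.0, 293.9, 88.5]
tool_rot: [3.141, 0.0, 0.652]
force: [-1.0, -0.3, 0.5]
width: 59.3
gripper_force: 64.6
```

```bash
python3 - <<'E'
from h import *
go((497,294,90,37),(497,294,18.5,37))
c=cam("wrist");np.savez("w1.npz",K=c[0],E=c[1]);a=ctrl.get_image("wrist");b=ctrl.get_image("top")
cv2.imwrite("pics/w1.png",a[:,:,::-1]);cv2.imwrite("pics/t1.png",b[:,:,::-1])
cv2.imwrite("pics/c1.png",np.vstack([a[:,:,::-1],cv2.resize(b[100:280,60:300,::-1],(560,420))])[::1][:840:1].copy()); 
cv2.imwrite("pics/c1.png",np.hstack([cv2.resize(a[:,:,::-1],(400,300)),cv2.resize(b[100:280,60:300,::-1],(400,300))]))
E
```

```text
at [496.  293.9  88.5] [180.    0.   37.4] w 59.3 f 64.6 t 4.8
(497, 294, 90, 37) [ 0.09  0.05 -0.15] [0.  0.  0.4]
(497, 294, 18.5, 37) [0.09 0.05 7.  ] [0.  0.  0.4]
```

View pics/c1.png

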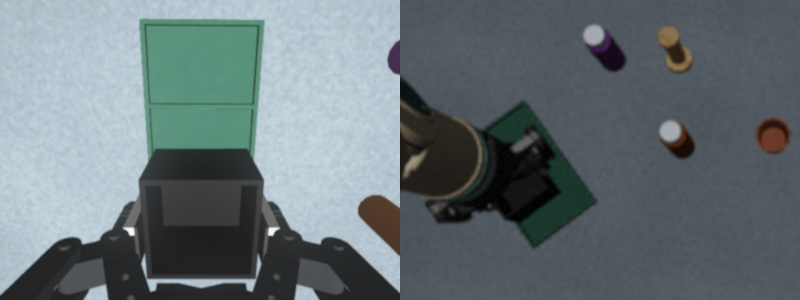

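Tray lies square to the tool in the wrist view (far end corners (196,28),(370,28); divider at row ~145). I'll check the bay size from those pixels.

```bash
python3 - <<'E'
from h import *
f=np.load("w1.npz");c=(f["K"],f["E"])
P=cast(c,[(196,28),(370,28),(206,146),(357,148)],10);print(P.round(1).tolist(),np.linalg.norm(P[0]-P[1]),np.linalg.norm(P[0]-P[2]),np.linalg.norm(P[1]-P[3]))
a=np.radians(36.9);R=np.array([[np.cos(a),-np.sin(a)],[np.sin(a),np.cos(a)]])
for s in(1,-1):
  print(s,[np.round(proj(c,np.r_[np.array([523.5,313.7])+R@np.array([x,y]),10])[0]).tolist() for x,y in[(82,49),(82,-49),(s*14,49),(s*14,-49)]])
E
```

```text
[[557.7, 399.4], [616.5, 322.4], [506.4, 358.7], [561.9, 284.1]] 96.86993523465453 65.40345383957452 66.70473987001307
1 [[194.0, 22.0], [371.0, 23.0], [201.0, 145.0], [361.0, 146.0]]
-1 [[194.0, 22.0], [371.0, 23.0], [204.0, 189.0], [357.0, 190.0]]
```

Emit:
{"fn": "jog_arm", "kwargs": {"increments": [5, 0, 0, 2, 0, 0, 0, 5, 0, 0, 4, 0, 0, 0, 5, 0, 0, 5.5, 0, 0, 0, 5, 0, 0, 6.5, 0, 0, 0, 5, 0, 0, 7, 0, 0, 0, 5, 0, 0, 7, 0, 0, 0, 5, 0, 0, 7, 0, 0, 0, 8.5, 0, 0, 7, 0, 0, 0, 8.5, 0, 0, 7, 0, 0, 0, 8.5, 0, 0, 7, 0, 0, 0, 8.5, 0, 0, 7, 0, 0, 0, 8.5, 0, 0, 5, 0, 0, 0, 8.5, 0, 0, 2, 0, 0, 0, 8.5, 0, 0, -3, 0, 0, 0, 8.5, 0, 0, -8, 0, 0, 0, 8.5, 0, 0, -11, 0, 0, 0, 8.5, 0, 0, -11, 0, 0, 0]}}

```text
clock: 6.65
eef_pos: [499.0, 295.7, 203.2]
tool_rot: [3.141, -0.01, 0.651]
force: [-0.4, 0.8, 0.2]
width: 85.3
gripper_force: 0.0
```

```bash
python3 - <<'E'
from h import *
go((557,117.5,200,57),(557,117.5,56,57))
c=cam("wrist");np.savez("w2.npz",K=c[0],E=c[1]);a=ctrl.get_image("wrist");cv2.imwrite("pics/w2.png",a[:,:,::-1])
print(proj(c,[(497,294,51),(497,294,6)]))
E
```

```text
at [499.  295.7 203.2] [180.   -0.6  37.3] w 85.3 f 0.0 t 6.7
(557, 117.5, 200, 57) [-6.18 17.7   0.27] [  0.1  -0.5 -19.7]
(557, 117.5, 56, 57) [-6.32 17.68 14.67] [  0.1  -0.5 -19.7]
[[280.04282981 193.743611  ]
 [280.14202764 181.35666281]]
```

View pics/w2.png

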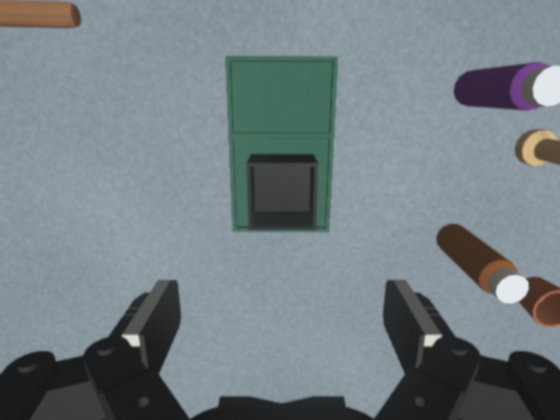

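The pot stands flat in the larger bay (rim (247,163)–(318,228), tray (227,57)–(336,230)); bottle cap is at (512,289).

```bash
python3 - <<'E'
from h import *
f=np.load("w2.npz");c=(f["K"],f["E"])
print("pot",cast(c,[(282.5,195.5)],51),"cap",cast(c,[(512,289)],105),"tray outer corners z10",cast(c,[(226,57),(337,57),(330,231),(233,231)],10).round(1).tolist())
print(proj(c,[(557,117.5,105),(557,117.5,0)]))
E
```

```text
pot [[497.03353435 291.37846821]] cap [[556.51132183 115.69130409]] tray outer corners z10 [[557.4, 398.9], [615.8, 322.3], [487.4, 223.5], [428.1, 301.3]]
[[510.89783179 287.2905049 ]
 [449.60776502 235.35072462]]
```

Emit:
{"fn": "jog_arm", "kwargs": {"increments": [8.5, -2, 5.9, 0, 0, 0, -7, 8.5, -4.2, 11.8, 0, 0, 0, -14, 8.5, -6.2, 17.7, 0.2, 0, 0, -20, 8.5, -6.2, 17.7, 0.2, 0, 0, -20, 8.5, -6.2, 17.7, 0.2, 0, 0, -20, 8.5, -6.2, 17.7, 4, 0, 0, -20, 8.5, -6.2, 17.7, 8, 0, 0, -20, 8.5, -6.2, 17.7, 11, 0, 0, -20, 8.5, -6.2, 17.7, 13.5, 0, 0, -20, 8.5, -6.2, 17.7, 14.7, 0, 0, -20, 8.5, -6.2, 17.7, 14.7, 0, 0, -20, 2, -6.2, 17.7, 14.7, 0, 0, -20, 2, -6.2, 17.7, 14.7, 0, 0, -20, 2, -6.2, 17.7, 14.7, 0, 0, -20, 2, -6.2, 17.7, 14.7, 0, 0, -20, 2, -6.2, 17.7, 14.7, 0, 0, -20, 2, -6.2, 17.7, 14.7, 0, 0, -20, 2, -6.2, 17.7, 14.7, 0, 0, -20, 2, -6.2, 17.7, 14.7, 0, 0, -20]}}

```text
clock: 8.6
eef_pos: [555.1, 115.6, 52.6]
tool_rot: [3.14, -0.001, 1.0]
force: [-0.4, -1.3, 6.7]
width: 30.6
gripper_force: 59.1
```

```bash
python3 - <<'E'
from h import *
go((557,117.5,140,57),(497,292,140,57),(497,292,62.5,57))
E
```

```text
at [555.1 115.6  52.6] [ 1.799e+02 -1.000e-01  5.730e+01] w 30.6 f 59.1 t 8.6
(557, 117.5, 140, 57) [ 0.27  0.07 -8.74] [ 0.1 -0.1  0.3]
(497, 292, 140, 57) [ 11.71 -14.41  -8.75] [ 0.1 -0.1  0.3]
(497, 292, 62.5, 57) [ 11.7  -14.42  -1.  ] [ 0.1 -0.1  0.3]
```

Emit:
{"fn": "jog_arm", "kwargs": {"increments": [2, 0, 0, -2, 0, 0, 0, 2, 0, 0, -5, 0, 0, 0, 2, 1, -1.2, -8, 0, 0, 0, 2, 2.5, -3.1, -8.7, 0, 0, 0, 2, 5, -6.2, -8.7, 0, 0, 0, 2, 7.5, -9.2, -8.7, 0, 0, 0, 2, 9.7, -12, -8.7, 0, 0, 0, 2, 11.2, -13.8, -8.7, 0, 0, 0, 2, 11.7, -14.4, -8.7, 0, 0, 0, 2, 11.7, -14.4, -8.7, 0, 0, 0, 2, 11.7, -14.4, -8.7, 0, 0, 0, 2, 11.7, -14.4, -7, 0, 0, 0, 2, 11.7, -14.4, -5, 0, 0, 0, 2, 11.7, -14.4, -3, 0, 0, 0, 2, 11.7, -14.4, -1.6, 0, 0, 0, 2, 11.7, -14.4, -0.9, 0, 0, 0, 2, 11.7, -14.4, -0.5, 0, 0, 0, 2, 11.7, -14.4, -0.5, 0, 0, 0, 2, 11.7, -14.4, -0.5, 0, 0, 0]}}

```text
clock: 10.5
eef_pos: [496.8, 290.2, 58.6]
tool_rot: [3.14, 0.001, 0.998]
force: [-3.5, -3.7, 14.6]
width: 30.7
gripper_force: 61.1
```

```bash
python3 - <<'E'
from h import *
go((497,292,58.6,57),(497,292,200,57))
E
```

```text
at [496.8 290.2  58.6] [1.799e+02 1.000e-01 5.720e+01] w 30.7 f 61.1 t 10.5
(497, 292, 58.6, 57) [ 0.16 -0.08  0.  ] [0.1 0.1 0.2]
(497, 292, 200, 57) [  0.14  -0.06 -14.14] [0.1 0.1 0.2]
```

Emit:
{"fn": "jog_arm", "kwargs": {"increments": [6, 0, 0, 0, 0, 0, 0, 6, 0, 0, 0, 0, 0, 0, 6, 0, 0, 0, 0, 0, 0, 6, 0, 0, 0, 0, 0, 0, 6, 0, 0, -2, 0, 0, 0, 6, 0, 0, -5, 0, 0, 0, 8, 0, 0, -9, 0, 0, 0, 8, 0, 0, -13, 0, 0, 0, 8, 0, 0, -17, 0, 0, 0, 8, 0, 0, -17, 0, 0, 0]}}

```text
clock: 11.5
eef_pos: [499.2, 294.1, 231.8]
tool_rot: [3.137, -0.01, 1.0]
force: [-0.1, -0.2, -0.4]
width: 80.2
gripper_force: 0.0
```

```bash
python3 - <<'E'
from h import *
go((553.5,-132.5,230,57),(553.5,-132.5,12,57))
c=cam("wrist");np.savez("w3.npz",K=c[0],E=c[1]);a=ctrl.get_image("wrist");cv2.imwrite("pics/w3.png",a[:,:,::-1])
E
```

```text
at [499.2 294.1 231.8] [179.7  -0.6  57.3] w 80.2 f 0.0 t 11.5
(553.5, -132.5, 230, 57) [-3.296e+01  2.762e+01 -2.000e-02] [ 0.3 -0.6  0.3]
(553.5, -132.5, 12, 57) [-33.17  27.52  21.78] [ 0.3 -0.6  0.3]
```

View pics/w3.png

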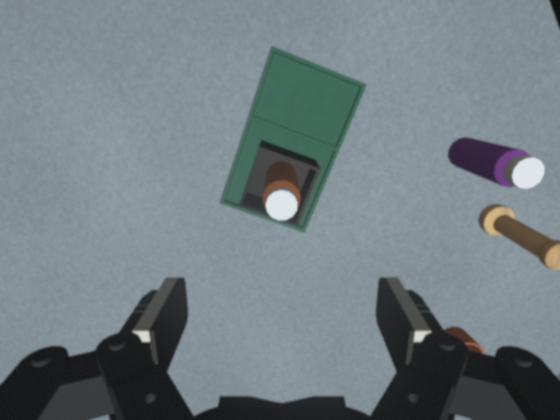

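The bottle stands upright inside the square pot (cap (282,204), foot hidden at (283,172)). Next the tin.

Emit:
{"fn": "jog_arm", "kwargs": {"increments": [8, -2, 1.7, 0, 0, 0, 0, 8, -6, 5, 0, 0, 0, 0, 8, -33, 27.6, 0, 0, 0, 0, 8, -33, 27.6, 0, 0, 0, 0, 8, -33, 27.6, 0, 0, 0, 0, 8, -33, 27.6, 0, 0, 0, 0, 8, -33, 27.6, 0, 0, 0, 0, 8, -33, 27.6, 0, 0, 0, 0, 8, -33, 27.6, 0, 0, 0, 0, 8, -33, 27.6, 0, 0, 0, 0, 8, -33, 27.6, 0, 0, 0, 0, 8, -33, 27.6, 0, 0, 0, 0, 8, -33, 27.6, 0, 0, 0, 0, 8, -33, 27.6, 5, 0, 0, 0, 8, -33, 27.6, 9, 0, 0, 0, 8, -33, 27.6, 9, 0, 0, 0]}}

```text
clock: 13.15
eef_pos: [546.2, -132.6, 131.9]
tool_rot: [-3.132, 0.003, 1.003]
force: [-1.4, 0.2, -0.9]
width: 80.1
gripper_force: 0.0
```

```bash
python3 - <<'E'
from h import *
go((554,-132.5,12,57))
c=cam("wrist");np.savez("w4.npz",K=c[0],E=c[1]);a=ctrl.get_image("wrist");cv2.imwrite("pics/w4.png",a[:,:,::-1])
print(proj(c,[(554,-132.5,42),(459,-123,48),(554,-132.5,0)]))
E
```

```text
at [ 546.2 -132.6  131.9] [-179.4    0.2   57.5] w 80.1 f 0.0 t 13.2
(554, -132.5, 12, 57) [ 0.47  0.77 11.98] [-0.6  0.2  0.5]
[[291.35880297 206.37235653]
 [170.68231993 266.28895469]
 [290.4766023  189.73702936]]
```

View pics/w4.png

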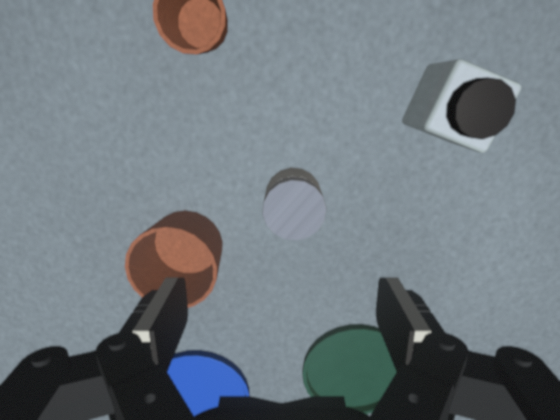

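Tin top is at (294,210), about 2 mm off prediction; the small pot and jar are undisturbed.

Emit:
{"fn": "jog_arm", "kwargs": {"increments": [7, 0.2, 1, 3, 0, 0, 0, 7, 0.2, 1, 6, 0, 0, 0, 7, 0.2, 1, 9, 0, 0, 0, 7, 0.2, 1, 11, 0, 0, 0, 7, 0.2, 1, 11.9, 0, 0, 0, 7, 0.2, 1, 11.9, 0, 0, 0, 3, 0.2, 1, 11.9, 0, 0, 0, 3, 0.2, 1, 11.9, 0, 0, 0, 3, 0.2, 1, 11.9, 0, 0, 0, 3, 0.2, 1, 11.9, 0, 0, 0, 3, 0.2, 1, 11.9, 0, 0, 0, 3, 0.2, 1, 11.9, 0, 0, 0, 3, 0.2, 1, 11.9, 0, 0, 0]}}

```text
clock: 14.5
eef_pos: [561.0, -138.7, 19.4]
tool_rot: [3.139, -0.001, 1.0]
force: [-0.9, 0.2, 6.5]
width: 42.1
gripper_force: 60.2
```

```bash
python3 - <<'E'
from h import *
go((554,-132.5,180,57),(560,340.3,180,127),(560,340.3,15.5,127))
E
```

```text
at [ 561.  -138.7   19.4] [ 1.799e+02 -1.000e-01  5.730e+01] w 42.1 f 60.2 t 14.5
(554, -132.5, 180, 57) [  0.17  -0.88 -16.06] [ 0.1 -0.1  0.3]
(560, 340.3, 180, 127) [ 40.28 -25.92 -16.08] [  0.2   0.  -69.7]
(560, 340.3, 15.5, 127) [ 40.26 -25.97   0.37] [  0.2   0.  -69.7]
```

```bash
python3 - <<'E'
from h import *
go((560,340.3,190,37))
E
```

```text
at [ 561.  -138.7   19.4] [ 1.799e+02 -1.000e-01  5.730e+01] w 42.1 f 60.2 t 14.5
(560, 340.3, 190, 37) [ 40.28 -25.92 -17.08] [ 0.1 -0.1 20.3]
```

Emit:
{"fn": "jog_arm", "kwargs": {"increments": [3, 0, 0, -2, 0, 0, 0, 3, 0, 0, -6, 0, 0, 0, 3, 0, 0, -10, 0, 0, 0, 3, 0, 0, -14, 0, 0, 0, 3, 2, -1.3, -17, 0, 0, 0, 3, 5, -3.2, -17, 0, 0, 3, 3, 8.5, -5.5, -17, 0, 0, 6, 3, 12, -7.7, -17, 0, 0, 9, 3, 16, -10.3, -17, 0, 0, 12, 3, 20, -12.9, -17, 0, 0, 15, 3, 24, -15.5, -17, 0, 0, 18, 3, 28, -18, -17, 0, 0, 20, 3, 32, -20.6, -17, 0, 0, 20, 3, 35, -22.5, -17, 0, 0, 20, 3, 37.5, -24.1, -17, 0, 0, 20, 3, 39.3, -25.3, -17, 0, 0, 20, 3, 40.3, -25.9, -17, 0, 0, 20, 3, 40.3, -25.9, -17, 0, 0, 20, 3, 40.3, -25.9, -17, 0, 0, 20, 3, 40.3, -25.9, -17, 0, 0, 20]}}

```text
clock: 16.5
eef_pos: [560.3, 338.0, 187.5]
tool_rot: [3.14, 0.001, 0.648]
force: [-0.1, -0.3, 0.1]
width: 42.4
gripper_force: 61.0
```

```bash
python3 - <<'E'
from h import *
go((560,340.3,22.4,37))
c=cam("wrist");np.savez("w5.npz",K=c[0],E=c[1]);a=ctrl.get_image("wrist");cv2.imwrite("pics/w5.png",a[:,:,::-1])
P=[(560,340.3,3)];print(proj(c,P))
E
```

```text
at [560.3 338.  187.5] [179.9   0.   37.1] w 42.4 f 61.0 t 16.5
(560, 340.3, 22.4, 37) [ 0.13 -0.22 16.51] [0.1 0.  0.1]
[[277.66044469 178.53898211]]
```

View pics/w5.png

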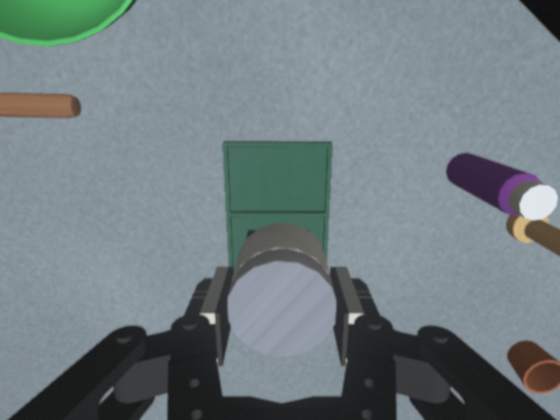

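The tin is held level (top centre ≈(282,303)) with the small bay ahead ((225,142)–(331,212)).

```bash
python3 - <<'E'
from h import *
f=np.load("w5.npz");c=(f["K"],f["E"])
print("tin",cast(c,[(282,303)],210),"bay", cast(c,[(225,142),(331,142),(327,212),(230,212)],10).round(1).tolist())
E
```

```text
tin [[562.68988926 338.17478185]] bay [[559.7, 398.5], [616.5, 323.6], [563.7, 284.6], [508.3, 357.7]]
```

Emit:
{"fn": "jog_arm", "kwargs": {"increments": [3, 0, -0.2, 4, 0, 0, 0, 3, 0, -0.2, 8, 0, 0, 0, 3, 0, -0.2, 11.5, 0, 0, 0, 3, 0, -0.2, 14, 0, 0, 0, 3, 0, -0.2, 15.5, 0, 0, 0, 3, 0, -0.2, 16.2, 0, 0, 0, 3, 0, -0.2, 16.5, 0, 0, 0, 3, 0, -0.2, 16.5, 0, 0, 0, 6.5, 0, -0.2, 16.5, 0, 0, 0, 6.5, 0, -0.2, 16.5, 0, 0, 0, 6.5, 0, -0.2, 16.5, 0, 0, 0, 6.5, 0, -0.2, 16.5, 0, 0, 0, 6.5, 0, -0.2, 14, 0, 0, 0, 6.5, 0, -0.2, 10, 0, 0, 0, 6.5, 0, -0.2, 5, 0, 0, 0, 8, 0, -0.2, 0, 0, 0, 0, 8, 0, -0.2, -3, 0, 0, 0, 8, 0, -0.2, -3, 0, 0, 0, 8, 0, -0.2, -3, 0, 0, 0]}}

```text
clock: 18.45
eef_pos: [558.5, 341.9, 218.1]
tool_rot: [3.141, -0.001, 0.651]
force: [-0.8, 0.4, -0.8]
width: 79.8
gripper_force: 0.0
```

```bash
python3 - <<'E'
from h import *
c=cam("wrist");np.savez("w6.npz",K=c[0],E=c[1]);a=ctrl.get_image("wrist");cv2.imwrite("pics/w6.png",a[:,:,::-1])
go((459,-122.5,200,57))
E
```

```text
at [557.8 341.4 216.7] [1.80e+02 1.00e-01 3.73e+01] w 80.1 f 0.0 t 18.5
(459, -122.5, 200, 57) [-35.97  30.92   1.72] [ -0.    0.1 -19.7]
```

View pics/w6.png

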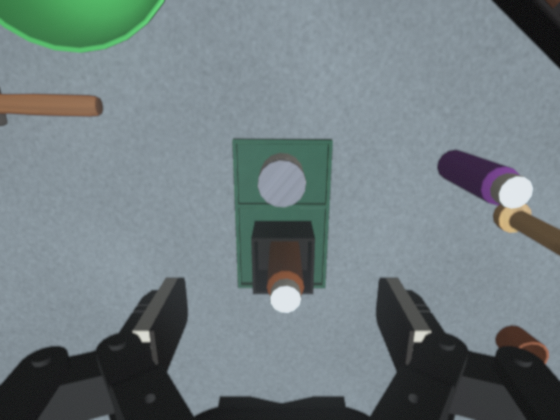

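Grafting kit looks right: tin stands in the small bay (282,182), bottle upright in the pot. On to the clay pot.

Emit:
{"fn": "jog_arm", "kwargs": {"increments": [8.5, -2, 1.7, 0, 0, 0, -3, 8.5, -6, 5, 0, 0, 0, -8, 8.5, -36, 30.9, 1.7, 0, 0, -20, 8.5, -36, 30.9, 1.7, 0, 0, -20, 8.5, -36, 30.9, 1.7, 0, 0, -20, 8.5, -36, 30.9, 1.7, 0, 0, -20, 8.5, -36, 30.9, 1.7, 0, 0, -20, 8.5, -36, 30.9, 1.7, 0, 0, -20, 8.5, -36, 30.9, 1.7, 0, 0, -20, 8.5, -36, 30.9, 1.7, 0, 0, -20, 8.5, -36, 30.9, 1.7, 0, 0, -20, 8.5, -36, 30.9, 1.7, 0, 0, -20, 8.5, -36, 30.9, 1.7, 0, 0, -20, 8.5, -36, 30.9, 4, 0, 0, -20, 8.5, -36, 30.9, 4, 0, 0, -20, 8.5, -36, 30.9, 4, 0, 0, -20, 8.5, -36, 30.9, 4, 0, 0, -20, 8.5, -36, 30.9, 4, 0, 0, -20]}}

```text
clock: 20.3
eef_pos: [459.8, -121.7, 178.0]
tool_rot: [3.14, -0.0, 1.001]
force: [0.1, -0.2, 0.6]
width: 85.0
gripper_force: 0.0
```

```bash
python3 - <<'E'
from h import *
c=cam("wrist");np.savez("w7.npz",K=c[0],E=c[1]);im=ctrl.get_image("wrist")[:,:,::-1];cv2.imwrite("pics/w7.png",im)
hsv=cv2.cvtColor(im,cv2.COLOR_BGR2HSV).astype(int);H,S,V=hsv[...,0],hsv[...,1],hsv[...,2]
for n,m,z in [("clay",((H<14)|(H>172))&(S>70),48),("green",(H>60)&(H<95)&(S>70)&(V<140),10)]:
  for b in blobs(m,300):
    W=cast(c,b[:,0],z);rw=cv2.minAreaRect(W.astype(np.float32));print(n,cv2.boundingRect(b),np.round(rw[0],1),np.round(rw[1],1))
f=np.load("w6.npz");print("tin",cast((f["K"],f["E"]),[(282,183.5)],45))
go((459,-122.5,14,57))
E
```

```text
clay (240, 157, 81, 82) [ 457.6 -124.6] [64.9 64.2]
green (397, 265, 78, 72) [ 537.3 -305.2] [46.2 98.5]
tin [[559.38754694 340.31853454]]
at [ 459.7 -121.9  177.9] [179.9  -0.   57.3] w 85.1 f 0.0 t 20.4
(459, -122.5, 14, 57) [-0.1  -0.04 16.39] [ 0.1 -0.   0.3]
```

View pics/w7.png

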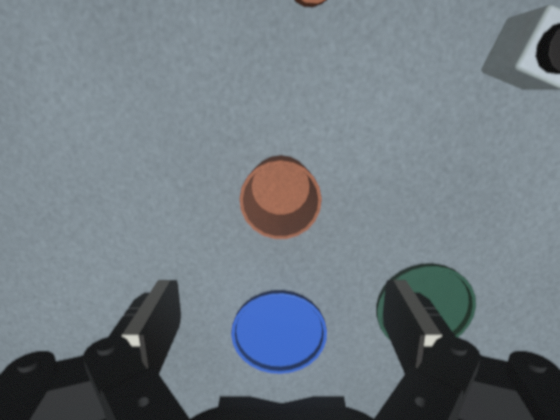

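Clay pot rim centred at (281,199), i.e. about (457.5,−125) and nearly under the tool; green round tray at (426,300).

Emit:
{"fn": "jog_arm", "kwargs": {"increments": [8.5, -0.3, 0, 4, 0, 0, 0, 8.5, -0.3, 0, 8, 0, 0, 0, 8.5, -0.3, 0, 12, 0, 0, 0, 8.5, -0.3, 0, 15, 0, 0, 0, 8.5, -0.3, 0, 16.3, 0, 0, 0, 8.5, -0.3, 0, 16.3, 0, 0, 0, 8.5, -0.3, 0, 16.3, 0, 0, 0, 5, -0.3, 0, 16.3, 0, 0, 0, 5, -0.3, 0, 16.3, 0, 0, 0, 5, -0.3, 0, 16.3, 0, 0, 0, 5, -0.3, 0, 16.3, 0, 0, 0, 5, -0.3, 0, 16.3, 0, 0, 0, 5, -0.3, 0, 16.3, 0, 0, 0]}}

```text
clock: 21.65
eef_pos: [458.4, -124.8, 16.3]
tool_rot: [3.139, -0.001, 1.0]
force: [-0.8, 0.8, 9.8]
width: 63.3
gripper_force: 62.8
```

```bash
python3 - <<'E'
from h import *
go((513,-309,110,57))
E
```

```text
at [ 458.4 -124.8   16.3] [179.9  -0.   57.3] w 63.3 f 62.8 t 21.6
(513, -309, 110, 57) [-12.55  14.57  -9.34] [ 0.1 -0.   0.3]
```

Emit:
{"fn": "jog_arm", "kwargs": {"increments": [5, 0, 0, -2, 0, 0, 0, 5, 0, 0, -5, 0, 0, 0, 5, -1, 1.2, -8, 0, 0, 0, 5, -3, 3.5, -8, 0, 0, 0, 5, -5.5, 6.4, -8, 0, 0, 0, 5, -8, 9.3, -8, 0, 0, 0, 5, -10.5, 12.2, -8, 0, 0, 0, 5, -12, 13.9, -8, 0, 0, 0, 5, -12.6, 14.6, -8, 0, 0, 0, 5, -12.6, 14.6, -8, 0, 0, 0, 5, -12.6, 14.6, -8, 0, 0, 0]}}

```text
clock: 22.75
eef_pos: [512.0, -307.5, 94.5]
tool_rot: [-3.14, -0.001, 1.001]
force: [0.6, -0.2, -1.3]
width: 63.4
gripper_force: 66.2
```

```bash
python3 - <<'E'
from h import *
go((513,-309,19.3,57))
c=cam("wrist");np.savez("w8.npz",K=c[0],E=c[1]);im=ctrl.get_image("wrist")[:,:,::-1];cv2.imwrite("pics/w8.png",im)
hsv=cv2.cvtColor(im,cv2.COLOR_BGR2HSV).astype(int);H,S,V=hsv[...,0],hsv[...,1],hsv[...,2]
for n,m,z in [("clay",((H<14)|(H>172))&(S>70),131),("green",(H>60)&(H<95)&(S>70)&(V<140),10)]:
  for b in blobs(m,300):
    W=cast(c,b[:,0],z);print(n,cv2.boundingRect(b),np.round(cv2.minAreaRect(W.astype(np.float32))[:2],1).tolist(),np.round(cv2.minEnclosingCircle(W.astype(np.float32))[0],1))
    if n=="green":
      t=W[(b[:,0,1]<b[:,0,1].min()+30)]   # far arc of the tray: circle by least squares
      A=np.c_[2*t,np.ones(len(t))];s=np.linalg.lstsq(A,(t**2).sum(1),rcond=None)[0];print("circle",s[:2],np.sqrt(s[2]+s[:2]@s[:2]))
E
```

```text
at [ 512.  -307.5   94.5] [-1.799e+02 -1.000e-01  5.740e+01] w 63.4 f 66.2 t 22.8
(513, -309, 19.3, 57) [-0.08  0.17  7.52] [-0.1 -0.1  0.4]
clay (193, 210, 178, 183) [[517.3, -303.7], [69.6, 62.7]] [ 517.4 -301.2]
green (213, 146, 145, 106) [[520.8, -300.0], [71.1, 97.1]] [ 513.1 -310.8]
circle [ 513.18720366 -310.65846226] 48.17088994358543
```

View pics/w8.png

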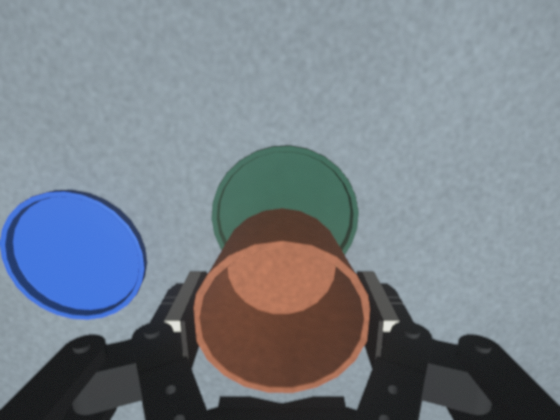

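The pot is held level (rim centre ≈(282,316)) above the green tray, whose circle fits at (513.2,−310.7).

Emit:
{"fn": "jog_arm", "kwargs": {"increments": [5, -0.3, 0.2, 2, 0, 0, 0, 5, -0.3, 0.2, 4, 0, 0, 0, 5, -0.3, 0.2, 6, 0, 0, 0, 5, -0.3, 0.2, 7, 0, 0, 0, 5, -0.3, 0.2, 7.5, 0, 0, 0, 5, -0.3, 0.2, 7.5, 0, 0, 0, 5, -0.3, 0.2, 7.5, 0, 0, 0, 8.5, -0.3, 0.2, 7.5, 0, 0, 0, 8.5, -0.3, 0.2, 7.5, 0, 0, 0, 8.5, -0.3, 0.2, 7.5, 0, 0, 0, 8.5, -0.3, 0.2, 7.5, 0, 0, 0, 8.5, -0.3, 0.2, 5, 0, 0, 0, 8.5, -0.3, 0.2, 1, 0, 0, 0, 8.5, -0.3, 0.2, -4, 0, 0, 0, 8.5, -0.3, 0.2, -9, 0, 0, 0, 8.5, -0.3, 0.2, -11, 0, 0, 0, 8.5, -0.3, 0.2, -11, 0, 0, 0, 8.5, -0.3, 0.2, -11, 0, 0, 0, 8.5, -0.3, 0.2, -11, 0, 0, 0]}}

```text
clock: 24.7
eef_pos: [511.3, -312.7, 202.8]
tool_rot: [-3.139, 0.0, 1.0]
force: [0.3, 0.2, -0.3]
width: 85.1
gripper_force: 0.0
```

```bash
python3 - <<'E'
from h import *
c=cam("wrist");np.savez("w9.npz",K=c[0],E=c[1]);im=ctrl.get_image("wrist")[:,:,::-1];cv2.imwrite("pics/w9.png",im)
hsv=cv2.cvtColor(im,cv2.COLOR_BGR2HSV).astype(int);H,S,V=hsv[...,0],hsv[...,1],hsv[...,2]
for n,m,z in [("clay",((H<14)|(H>172))&(S>70),51),("green",(H>60)&(H<95)&(S>70)&(V<140),10)]:
  for b in blobs(m,300):
    W=cast(c,b[:,0],z);print(n,cv2.boundingRect(b),np.round(cv2.minEnclosingCircle(W.astype(np.float32))[0],1),cv2.minEnclosingCircle(W.astype(np.float32))[1])
go((669,123,240,57))
E
```

```text
clay (438, 310, 41, 24) [ 583.3 -516.5] 23.91175079345703
clay (246, 148, 76, 76) [ 513.6 -312.5] 33.46247100830078
green (183, 391, 37, 27) [ 278.1 -497.8] 26.714380264282227
green (231, 124, 102, 88) [ 513.1 -310.8] 48.58562088012695
at [ 511.3 -312.7  202.6] [-179.8    0.    57.3] w 84.8 f 0.0 t 24.8
(669, 123, 240, 57) [ 45.18 -10.29  -3.71] [-0.2  0.   0.3]
```

View pics/w9.png

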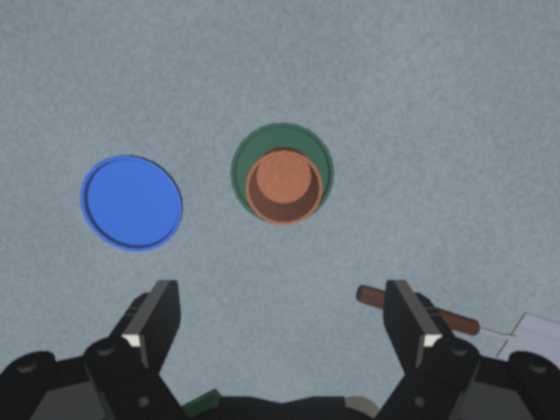

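Clay pot stands flat, centred in the tray (rim centre (284,186) → (513.6,−312.5)). Now the tamper.

Emit:
{"fn": "jog_arm", "kwargs": {"increments": [8, 2, -0.4, 0, 0, 0, 0, 8, 6, -1.4, -1, 0, 0, 0, 8, 45.2, -10.3, -3.7, 0, 0, 0, 8, 45.2, -10.3, -3.7, 0, 0, 0, 8, 45.2, -10.3, -3.7, 0, 0, 0, 8, 45.2, -10.3, -3.7, 0, 0, 0, 8, 45.2, -10.3, -3.7, 0, 0, 0, 8, 45.2, -10.3, -3.7, 0, 0, 0, 8, 45.2, -10.3, -3.7, 0, 0, 0, 8, 45.2, -10.3, -3.7, 0, 0, 0, 8, 45.2, -10.3, -3.7, 0, 0, 0, 8, 45.2, -10.3, -3.7, 0, 0, 0, 8, 45.2, -10.3, -3.7, 0, 0, 0, 8, 45.2, -10.3, -3.7, 0, 0, 0, 8, 45.2, -10.3, -3.7, 0, 0, 0, 8, 45.2, -10.3, -3.7, 0, 0, 0, 8, 45.2, -10.3, -3.7, 0, 0, 0]}}

```text
clock: 26.45
eef_pos: [670.0, 122.2, 241.5]
tool_rot: [3.141, -0.0, 0.999]
force: [-0.3, 0.2, -0.5]
width: 80.1
gripper_force: 0.0
```

```bash
python3 - <<'E'
from h import *
c=cam("wrist");np.savez("w10.npz",K=c[0],E=c[1]);im=ctrl.get_image("wrist")[:,:,::-1];cv2.imwrite("pics/w10.png",im)
print(proj(c,[(669,123,105),(669,123,12)]))
go((669,123,54,57))
E
```

```text
[[278.99426625 193.64011153]
 [279.49037288 169.18582564]]
at [670.  122.4 241.5] [180.   -0.   57.3] w 80.3 f 0.0 t 26.5
(669, 123, 54, 57) [-1.000e-02 -1.200e-01  1.875e+01] [ 0.  -0.   0.3]
```

View pics/w10.png

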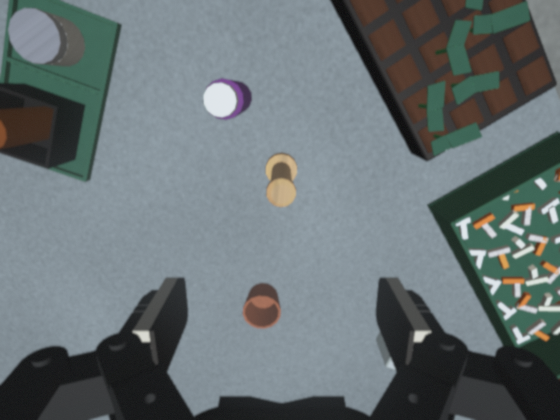

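Knob at (281,192) and foot at (281,168): tamper upright directly under the tool.

Emit:
{"fn": "jog_arm", "kwargs": {"increments": [8, 0, 0, 4, 0, 0, 0, 8, 0, 0, 8, 0, 0, 0, 8, 0, 0, 12, 0, 0, 0, 8, 0, 0, 15.5, 0, 0, 0, 8, 0, 0, 18, 0, 0, 0, 8, 0, 0, 19, 0, 0, 0, 8, 0, 0, 19, 0, 0, 0, 1, 0, 0, 19, 0, 0, 0, 1, 0, 0, 19, 0, 0, 0, 1, 0, 0, 19, 0, 0, 0, 1, 0, 0, 19, 0, 0, 0, 1, 0, 0, 19, 0, 0, 0, 1, 0, 0, 19, 0, 0, 0, 1, 0, 0, 19, 0, 0, 0, 1, 0, 0, 19, 0, 0, 0]}}

```text
clock: 28.0
eef_pos: [670.5, 123.2, 52.5]
tool_rot: [3.141, -0.001, 1.0]
force: [-1.8, -0.6, 5.5]
width: 20.0
gripper_force: 55.9
```

```bash
python3 - <<'E'
from h import *
go((513.5,-312,180,57))
E
```

```text
at [670.5 123.2  52.5] [ 1.799e+02 -1.000e-01  5.730e+01] w 20.0 f 55.9 t 28.0
(513.5, -312, 180, 57) [-45.09  10.31 -12.79] [ 0.1 -0.1  0.3]
```

Emit:
{"fn": "jog_arm", "kwargs": {"increments": [1, 0, 0, -2, 0, 0, 0, 1, 0, 0, -5, 0, 0, 0, 1, 0, 0, -9, 0, 0, 0, 1, -1, 0.2, -12.8, 0, 0, 0, 1, -3, 0.7, -12.8, 0, 0, 0, 1, -6, 1.4, -12.8, 0, 0, 0, 1, -10, 2.3, -12.8, 0, 0, 0, 1, -14, 3.2, -12.8, 0, 0, 0, 1, -18, 4.1, -12.8, 0, 0, 0, 1, -22, 5, -12.8, 0, 0, 0, 1, -26, 5.9, -12.8, 0, 0, 0, 1, -30, 6.9, -12.8, 0, 0, 0, 1, -34, 7.8, -12.8, 0, 0, 0, 1, -38, 8.7, -12.8, 0, 0, 0, 1, -41, 9.4, -12.8, 0, 0, 0, 1, -43.5, 9.9, -12.8, 0, 0, 0, 1, -44.8, 10.2, -12.8, 0, 0, 0, 1, -45.1, 10.3, -12.8, 0, 0, 0, 1, -45.1, 10.3, -12.8, 0, 0, 0, 1, -45.1, 10.3, -12.8, 0, 0, 0]}}

```text
clock: 30.0
eef_pos: [514.0, -310.2, 179.4]
tool_rot: [-3.142, -0.001, 1.003]
force: [0.4, -0.6, -0.1]
width: 19.8
gripper_force: 56.7
```

```bash
python3 - <<'E'
from h import *
go((513.5,-312,60,57))
E
```

```text
at [ 514.  -310.2  179.4] [-1.80e+02 -1.00e-01  5.74e+01] w 19.8 f 56.7 t 30.0
(513.5, -312, 60, 57) [-0.2   0.06 11.94] [-0.  -0.1  0.4]
```

Emit:
{"fn": "jog_arm", "kwargs": {"increments": [1, -0.1, 0, 3, 0, 0, 0, 1, -0.1, 0, 6, 0, 0, 0, 1, -0.1, 0, 8.5, 0, 0, 0, 1, -0.1, 0, 10.5, 0, 0, 0, 1, -0.1, 0, 11.6, 0, 0, 0, 1, -0.1, 0, 12.1, 0, 0, 0, 1, -0.1, 0, 12.1, 0, 0, 0, 1, -0.1, 0, 12.1, 0, 0, 0]}}

```text
clock: 30.8
eef_pos: [513.5, -312.2, 59.4]
tool_rot: [3.14, -0.001, 1.001]
force: [-1.0, 1.5, 4.3]
width: 19.7
gripper_force: 58.4
```

Light floor contact (4 N); release and rise.

Emit:
{"fn": "jog_arm", "kwargs": {"increments": [5, 0, 0, 0, 0, 0, 0, 5, 0, 0, 0, 0, 0, 0, 5, 0, 0, 0, 0, 0, 0, 5, 0, 0, 0, 0, 0, 0, 5, 0, 0, -2, 0, 0, 0, 5, 0, 0, -5, 0, 0, 0, 5, 0, 0, -9, 0, 0, 0, 5, 0, 0, -13, 0, 0, 0, 5, 0, 0, -17, 0, 0, 0, 5, 0, 0, -17, 0, 0, 0, 5, -8, 0, -17, 0, 0, 0, 5, -12, 4, -17, 0, 0, 0, 5, -15, 7, -17, 0, 0, 0, 5, -15, 7, -17, 0, 0, 0, 5, -15, 7, -17, 0, 0, 0, 5, -15, 7, -17, 0, 0, 0]}}

```text
clock: 32.4
eef_pos: [489.9, -476.6, 227.1]
tool_rot: [-3.14, -0.001, 0.999]
force: [0.5, -0.1, 0.7]
width: 49.9
gripper_force: 0.0
```

```bash
python3 - <<'E'
from h import *
a=ctrl.get_image("scene")[:,:,::-1];b=ctrl.get_image("top")[:,:,::-1]
cv2.imwrite("pics/end.png",np.hstack([cv2.resize(a,(400,300)),cv2.resize(b,(400,300))]))
E
```

```text
(no output)
```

View pics/end.png

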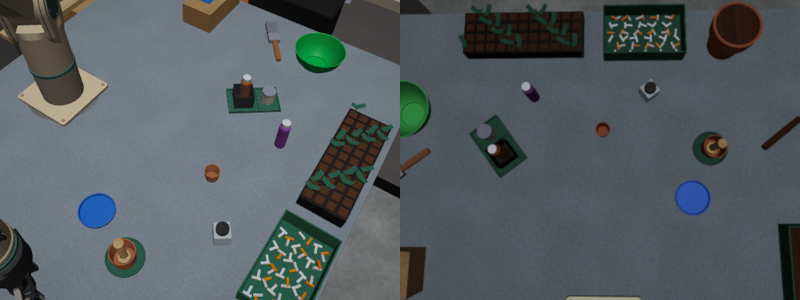

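Both kits are in place and the small pot and jar haven't moved. I'll check from the cap and knob pixels in both views that the bottle and tamper stand upright.

```bash
python3 - <<'E'
from h import *
for n in("top","scene"):
  c=cam(n);im=ctrl.get_image(n)[:,:,::-1];hsv=cv2.cvtColor(im,cv2.COLOR_BGR2HSV).astype(int);H,S,V=hsv[...,0],hsv[...,1],hsv[...,2]
  for k,m,P in [("knob",(H>11)&(H<25)&(S>60)&(V>95),(513.5,-312,112)),("cap",(V>140)&(S<60),(497,292,111))]:
    q=proj(c,[P])[0]
    for b in blobs(m,15):
      x,y,w,h=cv2.boundingRect(b);ctr=np.array([x+w/2,y+h/2])
      if np.linalg.norm(ctr-q)<25: print(n,k,(x,y,w,h),"pred",q.round(1),"world at top",cast(c,ctr,P[2]-2).round(1))
print({k:np.round(ctrl.read_state()[k],2).tolist() for k in("clock","force")})
E
```

```text
top knob (429, 198, 15, 17) pred [452.8 200.3] world at top [[ 502.3 -282.2]]
top knob (445, 194, 14, 13) pred [452.8 200.3] world at top [[ 513.5 -311.2]]
top cap (123, 203, 12, 12) pred [129.  209.9] world at top [[498.9 292.8]]
scene knob (157, 333, 27, 37) pred [164.  338.9] world at top [[ 534.6 -321.8]]
scene cap (340, 103, 12, 10) pred [344.2 107.6] world at top [[500.  295.1]]
{'clock': 32.6, 'force': [-0.12, 1.16, -0.55]}
```

Knob and cap sit directly above their pots, so both are upright. Handing in.

```bash
python3 -c "
from cell import ctrl
print(ctrl.finish_job())"
```

```text
the job is handed in; nothing more can be done
None
```

I made up both kits and handed the job in at about 33 s; `finish_job()` gave no verdict, but in the last images all five pieces stood upright in their trays, with the small pot and glass jar where they started.

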